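# Load the spacer rings into the specimen well

## Task

At this macro photography bench a specimen has to be raised to the lens's focus: drop the two small bare-metal spacer rings into the funnel-mouthed specimen well, so that they lie flat at its bottom, one on top of the other, in either order. Use the two thick rings with a small hole: the solid disc of the same diameter and the wide thin ring are not spacers.

Things in the scene. Friction and masses are not known exactly. Their poses are not given: they have to be found in the camera images.
- well: the specimen well: upright polished (slippery) aluminium tube fixed to the table, 38 mm high, open on top. Bore 60 mm, widening over the top 14 mm to about 79 mm inside, 86 outside; 80 mm flange at its foot; floor 5 mm above the table. Fingers do not fit in: let go over its axis, tips just above the rim. Origin on its axis at table height; z up. Neighbours: 90 mm or more centre to centre, at most 45 mm tall.
- ring_1: a bare-metal spacer ring lying flat: outer diameter 46 mm, round hole 26 mm, 12 mm thick, about 40 g. Origin at its centre, halfway up (6 mm above the table as it lies); z is its axis. Grip it across the outside with the fingertips 6 mm below its top face, about 20 N, at any yaw; 25 mm or more is free around it.
- ring_2: the other spacer ring, identical: a bare-metal spacer ring lying flat: outer diameter 46 mm, round hole 26 mm, 12 mm thick, about 40 g. Origin at its centre, halfway up (6 mm above the table as it lies); z is its axis. Grip it across the outside with the fingertips 6 mm below its top face, about 20 N, at any yaw; 25 mm or more is free around it.

How it is judged:
By the outcome, as a careful person would: the job done as asked, in the order asked, and still so for the second after the job is handed in, with the robot touching nothing.
It also fails if it takes over 58 s, if anything falls off the work surface, if the arm or the gripper's body presses on something with over 40 N, if the wrist force passes 120 N, or if a joint passes its speed limit or range.

## Robot

A 6-joint arm with a two-finger parallel gripper is mounted at the origin on the work surface. World frame = base frame: x ahead of the robot, y to its left, z up, the work surface at z = 0. Lengths are in m, angles in rad, forces in N, time in s.
With the tool pointing down it reaches from about 0.3 to 0.75 m from the base axis. Payload 8.5 kg.
Tool frame: the origin (TCP) lies on the front face of the gripper's body, between the roots of the fingers; the fingertips stand 73 mm ahead of it and the grasp point (between the pads) lies 54 mm ahead of it; z points along the fingers, y is the direction in which the jaws open and shut (so a half turn about z gives the same grasp; the last joint's range is limited). The gripper opens to 85 mm and grips with 20 to 120 N. Pads are 22 mm wide; open, the fingers measure 114 mm over their backs; the gripper's body (76 mm by 85 mm) begins 54 mm behind the grasp point. The pads swing forward as they close: fully open they stand 13 mm farther back than shut.
Start: joints at [0.905, 0.381, 1.297, -0, 1.464, -0.215], TCP at [0.24, 0.495, 0.304] pointing down, gripper open.
Joint ranges: [-3.11, 3.11], [-0.89, 2.33], [0.22, 2.48], [-1.42, 4.56], [0.17, 2.85], [-2.88, 2.88]. Speed limits (rad/s): [2.39, 2.39, 3.14, 3.14, 3.14, 3.14].

## Interface

Orientations are given as a unit quaternion [w, x, y, z].
In Python, from cell import arm, camera gives the robot as it stands.
- The arm moves only by the shell command python3 -m creep 'ROWS'. ROWS is JSON, a list that holds one entry, the list of rows, each a list of 7 numbers: the shift along the tool's x, y, z in m, then the turn, a rotation vector about the tool's x, y, z in degrees, then the finger opening in m, from 0 to 0.0854. A call has 1 to 5 rows; each row shifts and turns the commanded pose from where the row before left it, along the tool's axes as they then stand; what a row does not reach is not made up. A row lasts 1/10 s, in which the tool goes at most 50 mm and 8.59 degrees, less where a joint would pass 70% of its speed; a pose out of reach is approached as far as the arm can. A call with a gripper value outside its range is refused whole. The fingers move at their own pace and stop on an object; the grip force is fixed at half the most. Time passes only in rows, so rows that do not move let the fingers close. It gives the time, the measured TCP pose, the force and the opening at its end, in the units of the state.
- arm.observe(): the state, without advancing time (a new reading comes with each control period).
- camera(name): name is "side" or "top"; returns a dict with "color" (420x560x3 uint8, red, green, blue), "range_z" (420x560 float32, m along the optical axis (not along the pixel's ray), 0 where there is no reading), "fx", "fy", "cx", "cy" (pixels), "distortion" ([k1, k2, p1, p2, k3] as OpenCV has them; the pictures are not rectified), "pose" (4x4, takes a point from camera to world coordinates). Camera axes: x right, y down, z forward; pixel columns grow to the right and rows downward; lengths in m; the calibration is good to about 2 mm. A picture is of the moment at which its call begins.
- arm.close_job(): hands the job in, once; it reports no verdict.
The state is a dict: "time_s": time; "joint_pos": joint angles; "joint_vel": joint speeds; "joint_efforts": joint torques, N m; "eef_pos": TCP position; "orientation": TCP orientation; "wrist_force": force on the tool from outside, world axes, zero at the start; "torque": the same for the moment, N m; "width": finger opening in m.
Only numpy, scipy, OpenCV 4.12 (cv2) and the standard library are available. Lean on these libraries where they do the work, as an engineer would, in place of code of your own. Each camera call takes 0.05 s, during which the arm holds its last target.

## Working session

There is one attempt and no reset: what is moved stays moved. The work goes in short steps, Python scripts to look and compute and a shell command to move; the robot and the scene stay as the last step left them, time stands still between calls to the robot, and variables do not carry over. Pictures are saved under pics/ and viewed, and the job is handed in when it is done.

```bash
mkdir -p pics; ls
python3 - <<'E'
from cell import arm,camera
import cv2,numpy as np
s=arm.observe();print(s)
for n in("top","side"):
    c=camera(n);cv2.imwrite(f"pics/{n}0.png",c["color"][:,:,::-1]);np.savez(f"{n}0.npz",**{k:np.array(v) for k,v in c.items()})
    print(n,c["fx"],c["fy"],c["cx"],c["cy"],c["distortion"],np.round(c["pose"],3))
E
```

```text
pics
{'time_s': 0.0, 'joint_pos': array([ 9.04722805e-01,  3.81181378e-01,  1.29832033e+00,  2.31331003e-05,
        1.46363827e+00, -2.15289748e-01]), 'joint_vel': array([ 2.19403794e-05,  2.73260290e-04,  2.32987351e-03,  1.42388000e-03,
       -1.03716915e-03,  1.00198830e-03]), 'joint_efforts': array([ 3.42983303e-04, -4.48449540e+01, -2.31279945e+01, -5.32181991e-05,
        4.56789450e-03,  4.76718995e-06]), 'eef_pos': array([0.23947493, 0.49488687, 0.30329947]), 'orientation': array([-3.40409811e-04,  2.23489502e-01,  9.74706030e-01, -6.94839929e-04]), 'wrist_force': array([-0.63276593, -0.37571009,  0.05994458]), 'torque': array([-0.00853181, -0.01873812,  0.00760078]), 'width': 0.08543883606679419}
top 452.51753399572766 452.51753399572766 271.8713560543773 207.6595155301801 [-0.09810427  0.          0.          0.          0.        ] [[ 0.027 -0.988  0.153  0.409]
 [-1.    -0.028 -0.004  0.016]
 [ 0.008 -0.153 -0.988  0.994]
 [ 0.     0.     0.     1.   ]]
side 432.46885074854066 432.46885074854066 283.102396650474 201.6366895519824 [-0.0360296  0.         0.         0.         0.       ] [[ 0.97  -0.176  0.167  0.409]
 [-0.242 -0.663  0.709 -0.575]
 [-0.015 -0.728 -0.686  0.589]
 [ 0.     0.     0.     1.   ]]
```

View pics/top0.png

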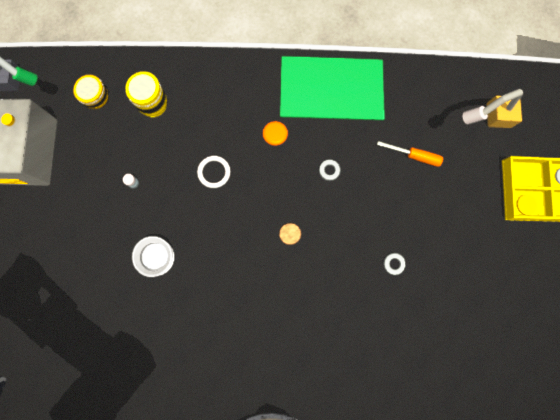

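View pics/side0.png

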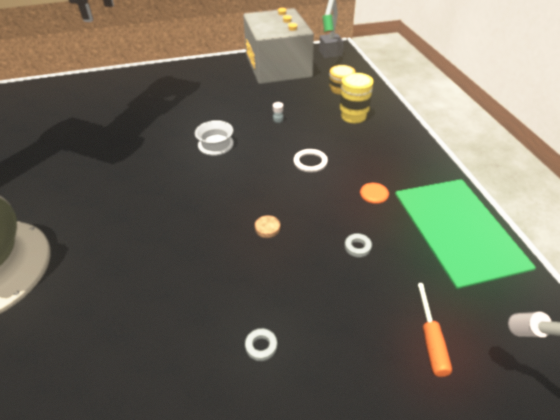

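The top view shows the spacers at (330,170) and (395,264), the well at (153,256), and the wide thin ring at (214,172). The orange discs at (275,133) and (290,234) are not targets. Next I'll measure positions in both cameras.

```bash
cat > m.py <<'E'
import cv2,numpy as np
def K(c): return np.array([[c["fx"],0,c["cx"]],[0,c["fy"],c["cy"]],[0,0,1.]])
def plane(c,uv,z):
    uv=np.asarray(uv,float).reshape(-1,1,2)
    n=cv2.undistortPoints(uv,K(c),np.array(c["distortion"],float)).reshape(-1,2)
    P=np.array(c["pose"]);d=np.c_[n,np.ones(len(n))]@P[:3,:3].T;o=P[:3,3]
    return o+d*((z-o[2])/d[:,2])[:,None]
def blob(c,u,v,w,th=110):
    g=np.asarray(c["color"])[v-w:v+w,u-w:u+w].min(2)
    m=(g>th).astype(np.uint8)
    cs,_=cv2.findContours(m,cv2.RETR_EXTERNAL,cv2.CHAIN_APPROX_NONE)
    k=max(cs,key=cv2.contourArea)
    return k.reshape(-1,2)+[u-w,v-w]
def cloud(c,u,v,w):
    vv,uu=np.mgrid[v-w:v+w,u-w:u+w];r=np.asarray(c["range_z"])[v-w:v+w,u-w:u+w]
    n=cv2.undistortPoints(np.stack([uu,vv],-1).reshape(-1,1,2).astype(float),K(c),np.array(c["distortion"],float)).reshape(-1,2)
    p=np.c_[n,np.ones(len(n))]*r.reshape(-1,1);P=np.array(c["pose"])
    return (p@P[:3,:3].T+P[:3,3])[r.ravel()>0]
E
python3 - <<'E'
from m import *
T={k:v for k,v in np.load("top0.npz").items()};S={k:v for k,v in np.load("side0.npz").items()}
for nm,c,L in(("top",T,[("r1",330,170,18,.012),("r2",395,264,18,.012),("well",153,256,30,.038)]),("side",S,[("r1",358,244,20,.012),("r2",261,344,22,.012),("well",214,133,26,.038)])):
    for n,u,v,w,z in L:
        k=blob(c,u,v,w);p=plane(c,k.astype(float),z)
        (x,y),r=cv2.minEnclosingCircle((p[:,:2]*1000).astype(np.float32))
        q=cloud(c,u,v,w);
        t=q[q[:,2]>z-.006]if n!="well" else q[q[:,2]>.030]
        (a,b),rr=cv2.minEnclosingCircle((t[:,:2]*1000).astype(np.float32))
        print(nm,n,"edge",round(x,1),round(y,1),round(r,1),"cloud",round(a,1),round(b,1),round(rr,1),len(t),np.round(np.percentile(q[:,2],[5,50,95,99])*1000,1))
E
```

```text
top r1 edge 651.2 -113.9 24.1 cloud 652.2 -113.4 23.3 234 [-2.3  0.8 13.1 15. ]
top r2 edge 445.6 -258.4 24.0 cloud 443.7 -249.9 30.8 250 [-2.2  1.1 13.7 15.4]
top well edge 447.3 261.0 46.1 cloud 446.7 263.5 42.5 454 [-2.5  1.4 36.4 39.1]
side r1 edge 650.2 -118.5 27.5 cloud 652.1 -115.2 23.6 312 [-2.5 -0.6 11.4 12.4]
side r2 edge 445.5 -260.6 25.4 cloud 446.4 -258.9 23.2 522 [-2.7 -0.6 11.5 12.7]
side well edge 442.9 239.4 69.5 cloud 447.0 264.6 44.0 272 [-2.3  0.1 35.1 37.6]
```

```bash
cat >> m.py <<'E'
def go(x,y,z):
    from cell import arm
    from scipy.spatial.transform import Rotation as R
    s=arm.observe();q=s["orientation"];r=R.from_quat([q[1],q[2],q[3],q[0]])
    d=np.array([x,y,z])-s["eef_pos"]
    print("t",round(s["time_s"],2),"pos",np.round(s["eef_pos"],4),"w",round(s["width"],4),"F",np.round(s["wrist_force"],1),"tool d",np.round(r.inv().apply(d),4),"|d|",round(np.linalg.norm(d),3),"tilt",np.round(r.as_matrix()[:2,2],4))
E
python3 -m creep '[[[-0.0257,-0.0294,0.0065,0,0,0,0.062],[-0.0257,-0.0294,0.0065,0,0,0,0.062],[-0.0257,-0.0294,0.0065,0,0,0,0.062],[-0.0257,-0.0294,0.0065,0,0,0,0.062],[-0.0257,-0.0294,0.0065,0,0,0,0.062]]]'
python3 -c "from m import *;go(.446,-.259,.15)"
```

```text
time_s: 0.6
eef_pos: [0.2911, 0.3053, 0.271]
orientation: [-0.0, 0.223, 0.975, -0.0]
wrist_force: [0.3, 0.4, 0.2]
width: 0.0621
t 0.6 pos [0.2911 0.3053 0.271 ] w 0.0621 F [0.3 0.4 0.2] tool d [-0.385  -0.4406  0.1211] |d| 0.598 tilt [-0.0003 -0.0002]
```

```bash
python3 -m creep '[[[-0.0257,-0.0294,0.008,0,0,0,0.062],[-0.0257,-0.0294,0.008,0,0,0,0.062],[-0.0257,-0.0294,0.008,0,0,0,0.062],[-0.0257,-0.0294,0.008,0,0,0,0.062],[-0.0257,-0.0294,0.008,0,0,0,0.062]]]'
python3 -m creep '[[[-0.0257,-0.0294,0.008,0,0,0,0.062],[-0.0257,-0.0294,0.008,0,0,0,0.062],[-0.0257,-0.0294,0.008,0,0,0,0.062],[-0.0257,-0.0294,0.008,0,0,0,0.062],[-0.0257,-0.0294,0.008,0,0,0,0.062]]]'
python3 -m creep '[[[-0.0257,-0.0294,0.008,0,0,0,0.05],[-0.0257,-0.0294,0.008,0,0,0,0.05],[-0.0257,-0.0294,0.008,0,0,0,0.05],[-0.0257,-0.0294,0.008,0,0,0,0.05],[0,0,0,0,0,0,0.05]]]'
python3 - <<'E'
from m import *
from cell import camera
go(.446,-.259,.15)
for n in("top","side"):
    c=camera(n);cv2.imwrite(f"pics/{n}1.png",c["color"][:,:,::-1]);np.savez(f"{n}1.npz",**{k:np.array(v) for k,v in c.items()})
E
```

```text
time_s: 1.1
eef_pos: [0.3428, 0.1169, 0.2311]
orientation: [0.0, 0.223, 0.975, 0.0]
wrist_force: [0.7, -0.2, 0.2]
width: 0.0621
time_s: 1.6
eef_pos: [0.3945, -0.0716, 0.191]
orientation: [-0.0, 0.224, 0.975, 0.0]
wrist_force: [0.3, 0.5, 0.3]
width: 0.0619
time_s: 2.1
eef_pos: [0.4365, -0.2244, 0.1583]
orientation: [0.0, 0.225, 0.974, -0.0]
wrist_force: [0.4, 0.6, 0.3]
width: 0.0502
t 2.1 pos [ 0.4365 -0.2244  0.1583] w 0.0502 F [0.4 0.6 0.3] tool d [-0.0237 -0.0269  0.0083] |d| 0.037 tilt [ 0.0002 -0.0007]
```

View pics/side1.png

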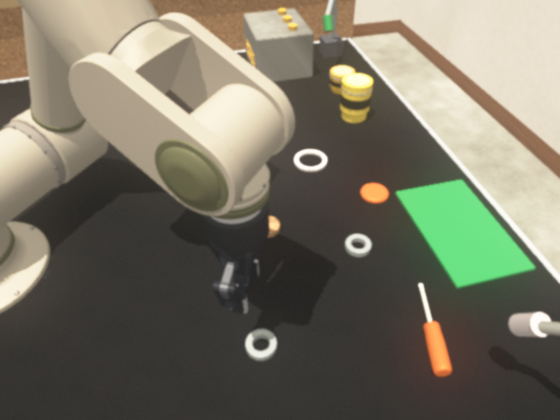

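The fingers are at about (235,285) and the ring is at (261,344). I'll measure fingertip height from the side range data.

Run:
```python
from m import *
c={k:v for k,v in np.load("side1.npz").items()}
q=cloud(c,240,280,40);t=q[(q[:,2]>.03)&(np.hypot(q[:,0]-.4365,q[:,1]+.2244)<.07)]
print(len(t),np.round(np.sort(t[:,2])[:40:3]*1000), "tcp z 158.3; below:",158.3-np.percentile(t[:,2],[0.5,1,3])*1000)
i=np.argsort(t[:,2])[:60:5];print(np.round(t[i]*1000))
im=c["color"][220:370,180:330,::-1];cv2.imwrite("pics/z1.png",cv2.resize(im,None,fx=4,fy=4,interpolation=cv2.INTER_CUBIC))
```

```text
2583 [88. 89. 90. 91. 91. 92. 93. 93. 94. 94. 95. 95. 95. 96.] tcp z 158.3; below: [67.183382   64.25836864 58.1446183 ]
[[ 448. -199.   88.]
 [ 449. -201.   90.]
 [ 456. -204.   91.]
 [ 432. -256.   92.]
 [ 456. -204.   93.]
 [ 423. -256.   94.]
 [ 452. -202.   95.]
 [ 434. -252.   95.]
 [ 438. -196.   96.]
 [ 424. -258.   97.]
 [ 439. -195.   97.]
 [ 435. -249.   98.]]
```

View pics/z1.png

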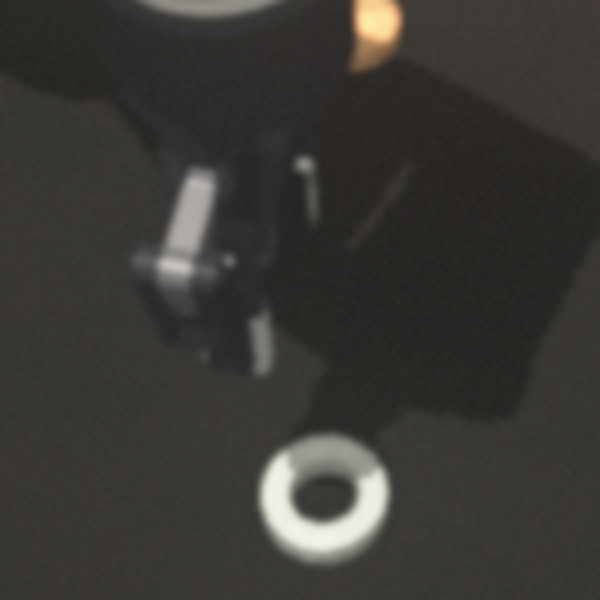

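Tips sit about 69 mm below the TCP at this opening, so the 73 mm figure refers to shut fingers. I'll grasp at TCP z of about 0.075.

```bash
python3 -m creep '[[[-0.0119,-0.0135,0.004,0,0,0,0.062],[-0.0119,-0.0135,0.004,0,0,0,0.062],[0,0,0.01,0,0,0,0.062],[0,0,0.01,0,0,0,0.062],[0,0,0,0,0,0,0.062]]]'
python3 -c "from m import *;go(.446,-.259,.075)"
```

```text
time_s: 2.7
eef_pos: [0.4448, -0.254, 0.1299]
orientation: [-0.002, 0.223, 0.975, 0.001]
wrist_force: [-0.6, -0.4, -0.8]
width: 0.0619
t 2.7 pos [ 0.4448 -0.254   0.1299] w 0.0619 F [-0.6 -0.4 -0.8] tool d [-0.0035 -0.004   0.0549] |d| 0.055 tilt [-0.0026  0.0024]
```

```bash
python3 -m creep '[[[-0.0035,-0.004,0.015,0,0,0,0.062],[0,0,0.014,0,0,0,0.062],[0,0,0.014,0,0,0,0.062],[0,0,0.006,0,0,0,0.062],[0,0,0,0,0,0,0.062]]]'
python3 - <<'E'
from m import *
from cell import camera
c=camera("side");cv2.imwrite("pics/s2.png",cv2.resize(c["color"][250:400,180:330,::-1],None,fx=4,fy=4,interpolation=cv2.INTER_CUBIC))
go(.446,-.259,.075)
E
```

```text
time_s: 3.2
eef_pos: [0.4466, -0.2597, 0.082]
orientation: [-0.001, 0.223, 0.975, 0.0]
wrist_force: [-0.5, -0.3, 0.1]
width: 0.062
t 3.25 pos [ 0.4469 -0.26    0.0826] w 0.0618 F [ 0.7 -0.1  0.2] tool d [0.0012 0.0005 0.0076] |d| 0.008 tilt [-0.0002  0.0002]
```

View pics/s2.png

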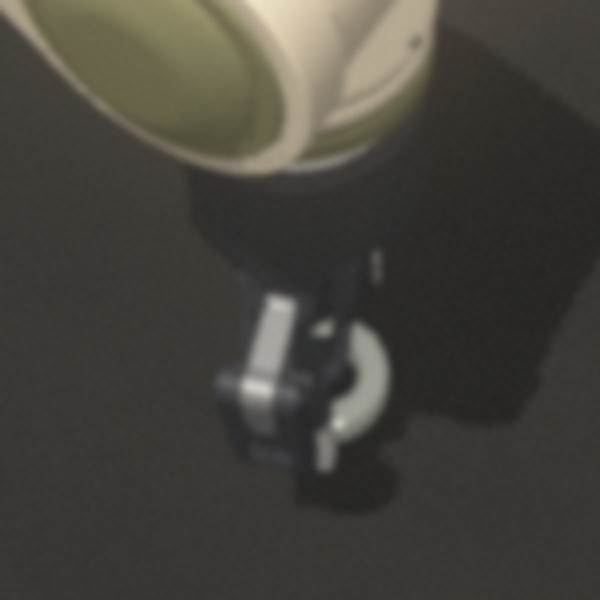

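The fingers straddle the ring at about (265–375, 380) in the zoom. I'll lower the rest and close.

```bash
python3 -m creep '[[[0.001,0.0005,0.007,0,0,0,0.062],[0,0,0,0,0,0,0.062],[0,0,0,0,0,0,0.04],[0,0,0,0,0,0,0.04],[0,0,0,0,0,0,0.04]]]'
python3 -m creep '[[[0,0,0,0,0,0,0.04],[0,0,0,0,0,0,0.04]]]'
python3 -c "from m import *;go(.446,-.259,.22)"
```

```text
time_s: 3.75
eef_pos: [0.4462, -0.2594, 0.0764]
orientation: [0.0, 0.223, 0.975, -0.0]
wrist_force: [-1.3, 1.4, 9.0]
width: 0.0424
time_s: 3.95
eef_pos: [0.4461, -0.2594, 0.0764]
orientation: [0.0, 0.223, 0.975, -0.0]
wrist_force: [-2.8, 1.9, 7.7]
width: 0.0425
t 3.95 pos [ 0.4461 -0.2594  0.0764] w 0.0425 F [-2.8  1.9  7.7] tool d [ 0.0002  0.0003 -0.1436] |d| 0.144 tilt [ 0.0004 -0.0005]
```

Run:
```python
from m import *
from cell import camera
c=camera("side");a=cv2.resize(c["color"][270:400,190:330,::-1],None,fx=4,fy=4,interpolation=cv2.INTER_CUBIC)
cv2.imwrite("pics/s3.png",cv2.convertScaleAbs(a,alpha=1.8))
```

```text
(no output)
```

View pics/s3.png

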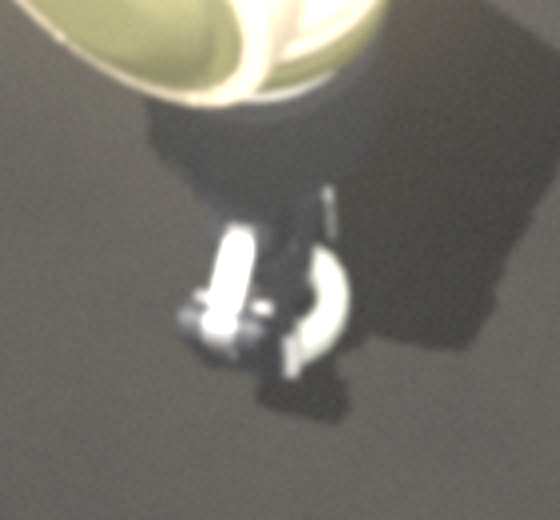

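The ring is between the fingers, with its right half visible at (325,305). I'll lift it and check.

```bash
python3 -m creep '[[[0,0,-0.01,0,0,0,0.04],[0,0,-0.02,0,0,0,0.04],[0,0,-0.03,0,0,0,0.04],[0,0,-0.03,0,0,0,0.04],[0,0,-0.03,0,0,0,0.04]]]'
python3 - <<'E'
from m import *
from cell import camera
c=camera("side");a=cv2.resize(c["color"][180:400,130:350,::-1],None,fx=2.6,fy=2.6,interpolation=cv2.INTER_CUBIC)
cv2.imwrite("pics/s4.png",cv2.convertScaleAbs(a,alpha=1.8))
np.savez("side4.npz",**{k:np.array(v) for k,v in c.items()})
go(.447,.264,.2)
E
```

```text
time_s: 4.5
eef_pos: [0.446, -0.2593, 0.1973]
orientation: [0.0, 0.224, 0.975, -0.0]
wrist_force: [0.3, -0.5, -0.6]
width: 0.0427
t 4.55 pos [ 0.4472 -0.2602  0.2019] w 0.0427 F [ 2.  -0.6  5.4] tool d [ 0.2285  0.4718 -0.0011] |d| 0.524 tilt [ 0.0062 -0.0058]
```

View pics/s4.png

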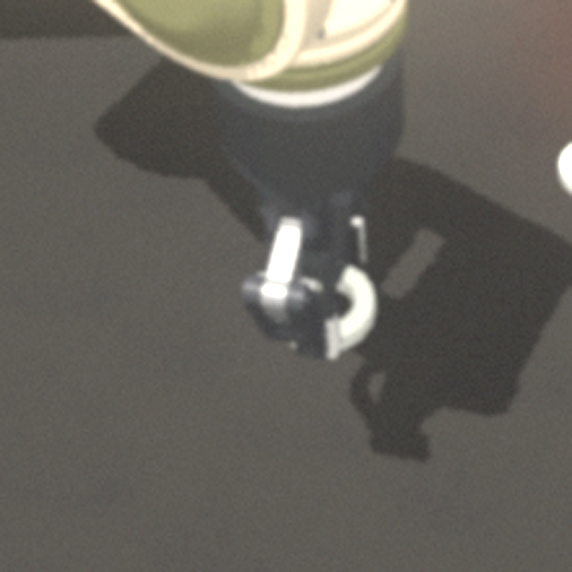

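Run:
```python
from m import *
c={k:v for k,v in np.load("side4.npz").items()}
col=c["color"].min(2).astype(int)
m=np.zeros_like(col,bool);m[275:322,256:280]=True
m&=(col>95)
q=np.argwhere(m);print(len(q))
# lay cloud
P=[]
for v,u in q:
    z=c["range_z"][v,u]
    if z>0: 
        n=cv2.undistortPoints(np.array([[[u,v]]],float),K(c),c["distortion"]).ravel();p=np.r_[n,1]*z;P.append(c["pose"][:3,:3]@p+c["pose"][:3,3])
P=np.array(P);P=P[P[:,2]<.2]
print(len(P),np.round(P.min(0),3),np.round(P.max(0),3),np.round(np.percentile(P[:,2],[5,25,50,75,95]),4))
t=plane(c,q[:,::-1].astype(float),.144)
d=t-np.array([.4472,-.2602,0]);xt=d[:,:2]@[-.9,.4357];yt=d[:,:2]@[.4357,.9]
print("tool x",xt.min(),xt.max(),"y",yt.min(),yt.max())
dd=P[:,:2]-np.array([.4472,-.2602]);print("cloud tool x",np.percentile(dd@[-.9,.4357],[1,5,50,95]),np.percentile(dd@[.4357,.9],[1,99]))
A=np.c_[P[:,:2],np.ones(len(P))];print(len(P),np.linalg.lstsq(A,P[:,2],rcond=None)[0])
```

```text
326
322 [ 0.441 -0.291 -0.002] [ 0.469 -0.177  0.194] [0.1256 0.1304 0.1316 0.1325 0.1495]
tool x -0.023362290915330763 -0.004557591157599964 y -0.036642610454530745 0.011442520670183273
cloud tool x [-0.02021922 -0.01909677 -0.01136887 -0.00435876] [-0.02814079  0.02033071]
322 [ 0.4226334  -0.77104293 -0.26799945]
```

```bash
python3 -m creep '[[[0.0208,0.0429,0,0,0,0,0.04],[0.0208,0.0429,0,0,0,0,0.04],[0.0208,0.0429,0,0,0,0,0.04],[0.0208,0.0429,0,0,0,0,0.04],[0.0208,0.0429,0,0,0,0,0.04]]]'
python3 -m creep '[[[0.0208,0.0429,0,0,0,0,0.04],[0.0208,0.0429,0,0,0,0,0.04],[0.0208,0.0429,0,0,0,0,0.04],[0.0208,0.0429,0,0,0,0,0.04],[0.0208,0.0429,0,0,0,0,0.04]]]'
python3 -c "from m import *;go(.447,.264,.15)"
```

```text
time_s: 5.05
eef_pos: [0.4456, -0.0193, 0.196]
orientation: [0.001, 0.224, 0.975, -0.0]
wrist_force: [1.4, 1.2, 0.8]
width: 0.0424
time_s: 5.55
eef_pos: [0.4455, 0.2194, 0.196]
orientation: [0.0, 0.223, 0.975, 0.0]
wrist_force: [-0.1, 0.1, 0.6]
width: 0.0426
t 5.55 pos [0.4455 0.2194 0.196 ] w 0.0426 F [-0.1  0.1  0.6] tool d [0.0181 0.0408 0.046 ] |d| 0.064 tilt [0.0009 0.0001]
```

```bash
python3 -m creep '[[[0.009,0.02,0.005,0,0,0,0.04],[0.009,0.02,0.015,0,0,0,0.04],[0,0,0.015,0,0,0,0.04],[0,0,0.01,0,0,0,0.04],[0,0,0,0,0,0,0.04]]]'
python3 - <<'E'
from m import *
from cell import camera
go(.447,.264,.11)
for n in("top","side"):
    c=camera(n);np.savez(n+"5.npz",**{k:np.array(v) for k,v in c.items()})
    if n=="side": a=cv2.resize(c["color"][40:200,130:330,::-1],None,fx=3.5,fy=3.5,interpolation=cv2.INTER_CUBIC)
    else: a=cv2.resize(c["color"][180:340,60:260,::-1],None,fx=3.5,fy=3.5,interpolation=cv2.INTER_CUBIC)
    cv2.imwrite(f"pics/{n}5.png",cv2.convertScaleAbs(a,alpha=1.4))
go(.447,.264,.11)
E
```

```text
time_s: 6.05
eef_pos: [0.4467, 0.2608, 0.1496]
orientation: [-0.001, 0.224, 0.975, -0.001]
wrist_force: [0.6, -0.1, -0.7]
width: 0.0426
t 6.05 pos [0.4467 0.2608 0.1496] w 0.0426 F [ 0.6 -0.1 -0.7] tool d [0.001  0.003  0.0396] |d| 0.04 tilt [-0.0022 -0.0007]
t 6.15 pos [0.4473 0.2608 0.1509] w 0.0424 F [ 0.2 -0.1 -0.4] tool d [0.0017 0.0027 0.0409] |d| 0.041 tilt [0.0005 0.0001]
```

View pics/side5.png

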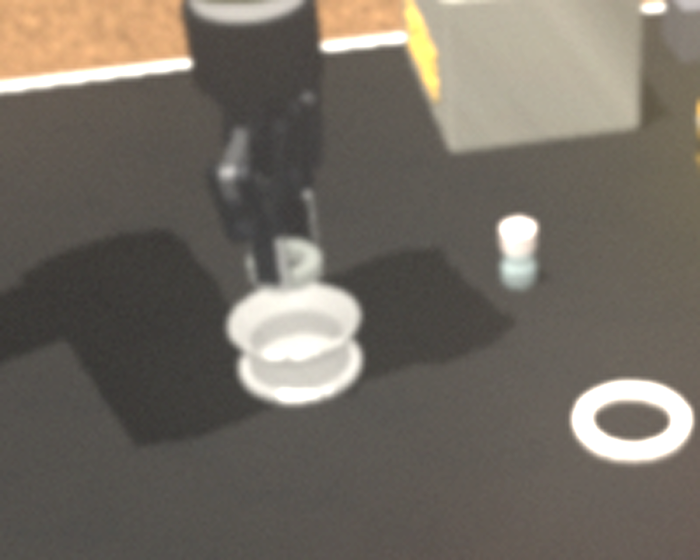

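View pics/top5.png

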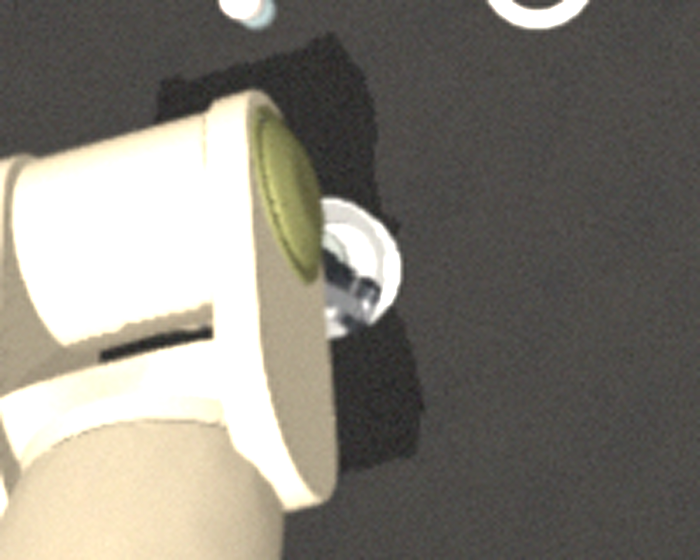

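Run:
```python
from m import *
c={k:v for k,v in np.load("side5.npz").items()}
W=np.linalg.inv(c["pose"])
def pr(p): 
    r=cv2.Rodrigues(W[:3,:3])[0];return cv2.projectPoints(np.array([p],float),r,W[:3,3],K(c),c["distortion"])[0].ravel()
th=np.linspace(0,2*np.pi,60)
a=cv2.resize(c["color"][60:170,150:260,::-1],None,fx=5.4,fy=5.4,interpolation=cv2.INTER_CUBIC);a=cv2.convertScaleAbs(a,alpha=1.4)
for cx,cy,r,z,col in((.447,.264,.043,.038,(0,0,255)),(.447,.264,.040,.0,(0,255,0)),(.4472,.2608,.023,.1509-.0644,(255,0,255))):
    for t in th:
        u=(pr([cx+r*np.cos(t),cy+r*np.sin(t),z])-[149.5,59.5])*5.4;cv2.circle(a,(int(u[0]),int(u[1])),1,col,-1)
cv2.imwrite("pics/o5.png",a)
```

```text
(no output)
```

View pics/o5.png

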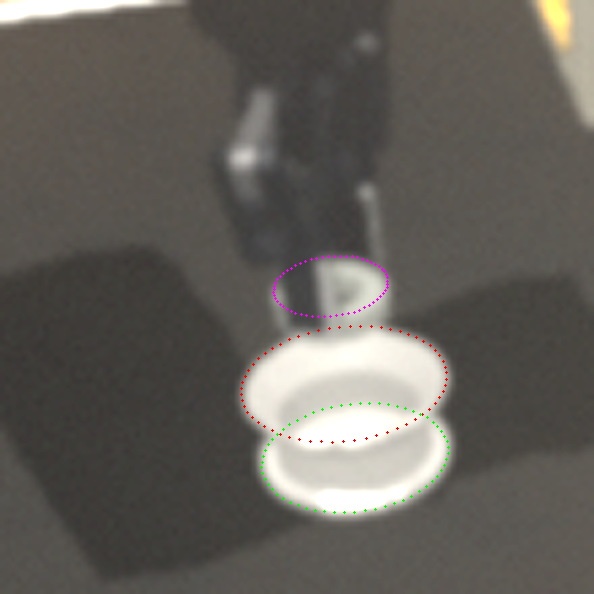

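The overlay matches the well and the ring in hand. Now I'll lower and release.

```bash
python3 -m creep '[[[0.0017,0.003,0.01,0,0,0,0.04],[0,0,0.015,0,0,0,0.04],[0,0,0.012,0,0,0,0.04],[0,0,0.004,0,0,0,0.04],[0,0,0,0,0,0,0.04]]]'
python3 -c "from m import *;go(.447,.264,.111)"
```

```text
time_s: 6.65
eef_pos: [0.4468, 0.2646, 0.1089]
orientation: [-0.0, 0.224, 0.975, -0.0]
wrist_force: [-0.3, -0.7, -0.7]
width: 0.0426
t 6.65 pos [0.4468 0.2646 0.1089] w 0.0426 F [-0.3 -0.7 -0.7] tool d [-0.0005 -0.0004 -0.0021] |d| 0.002 tilt [-0.001  -0.0003]
```

```bash
python3 -m creep '[[[-0.0005,-0.0004,-0.002,0,0,0,0.04],[0,0,0,0,0,0,0.04],[0,0,0,0,0,0,0.072],[0,0,0,0,0,0,0.072],[0,0,0,0,0,0,0.072]]]'
python3 -m creep '[[[0,0,0,0,0,0,0.072],[0,0,0,0,0,0,0.072],[0,0,-0.03,0,0,0,0.072],[0,0,-0.03,0,0,0,0.072],[0,0,-0.03,0,0,0,0.062]]]'
python3 - <<'E'
from m import *
from cell import camera
go(.652,-.1145,.2)
c=camera("side");np.savez("side6.npz",**{k:np.array(v) for k,v in c.items()})
a=cv2.resize(c["color"][40:200,130:330,::-1],None,fx=3.5,fy=3.5,interpolation=cv2.INTER_CUBIC)
cv2.imwrite(f"pics/side6.png",a)
E
```

```text
time_s: 7.15
eef_pos: [0.4472, 0.2641, 0.1116]
orientation: [0.0, 0.223, 0.975, 0.0]
wrist_force: [0.0, -0.0, 0.5]
width: 0.0719
time_s: 7.65
eef_pos: [0.4469, 0.264, 0.2024]
orientation: [-0.0, 0.223, 0.975, -0.0]
wrist_force: [0.4, -0.2, -0.7]
width: 0.0625
t 7.65 pos [0.4469 0.264  0.2024] w 0.0625 F [ 0.4 -0.2 -0.7] tool d [-0.3495 -0.2514  0.0024] |d| 0.43 tilt [-0.0005 -0.0002]
```

View pics/side6.png

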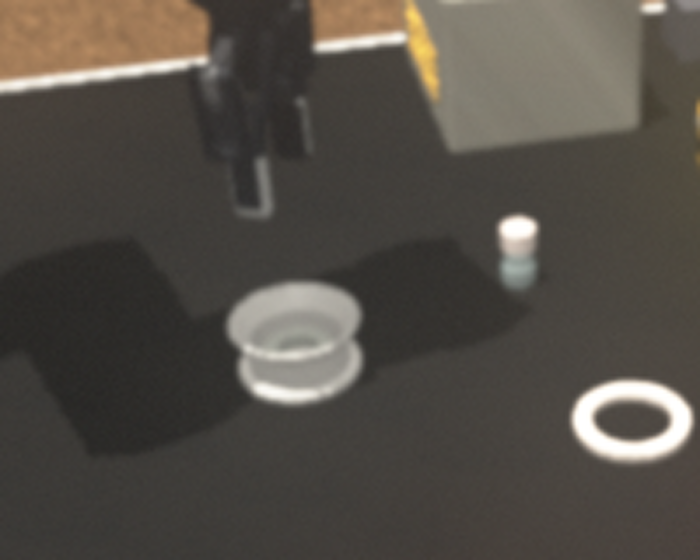

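The ring is down in the well, its hole showing at about (297,345) in the zoom. Next is the second ring.

```bash
python3 -m creep '[[[-0.035,-0.0251,0,0,0,0,0.062],[-0.035,-0.0251,0,0,0,0,0.062],[-0.035,-0.0251,0,0,0,0,0.062],[-0.035,-0.0251,0,0,0,0,0.062],[-0.035,-0.0251,0,0,0,0,0.062]]]'
python3 -m creep '[[[-0.035,-0.0251,0.005,0,0,0,0.062],[-0.035,-0.0251,0.005,0,0,0,0.062],[-0.035,-0.0251,0.01,0,0,0,0.062],[-0.035,-0.0251,0.01,0,0,0,0.062],[-0.035,-0.0251,0.01,0,0,0,0.062]]]'
python3 -m creep '[[[0,0,0,0,0,0,0.062]]]'
python3 - <<'E'
from m import *
from cell import camera
go(.652,-.1145,.075)
c=camera("top");np.savez("top7.npz",**{k:np.array(v) for k,v in c.items()})
q=cloud(c,153,257,8);print("well floor z pct",np.round(np.percentile(q[:,2],[5,25,50,75,95])*1000,1))
a=cv2.resize(c["color"][215:295,110:200,::-1],None,fx=6,fy=6,interpolation=cv2.INTER_CUBIC);cv2.imwrite("pics/top7.png",a)
E
```

```text
time_s: 8.2
eef_pos: [0.5505, 0.0732, 0.2013]
orientation: [0.0, 0.223, 0.975, 0.0]
wrist_force: [-0.9, -0.7, 0.5]
width: 0.0625
time_s: 8.7
eef_pos: [0.6533, -0.116, 0.1607]
orientation: [-0.0, 0.224, 0.975, 0.0]
wrist_force: [-0.1, 0.9, -0.2]
width: 0.0623
time_s: 8.8
eef_pos: [0.6537, -0.1191, 0.159]
orientation: [-0.001, 0.226, 0.974, -0.0]
wrist_force: [-1.2, 0.2, -0.1]
width: 0.0619
t 8.8 pos [ 0.6537 -0.1191  0.159 ] w 0.0619 F [-1.2  0.2 -0.1] tool d [0.0035 0.0034 0.084 ] |d| 0.084 tilt [-0.0013 -0.0004]
well floor z pct [595.1 596.1 597.  597.7 598.5]
```

View pics/top7.png

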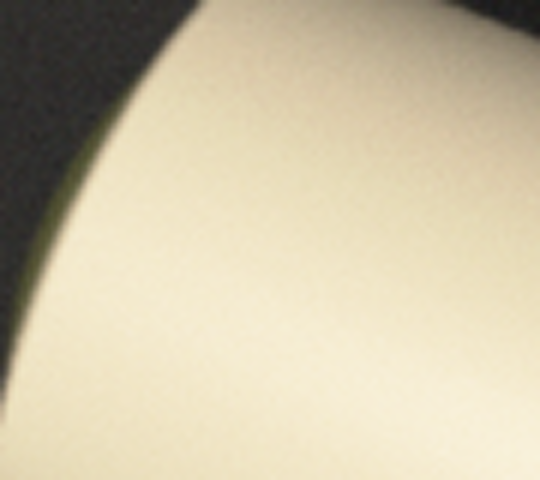

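The arm hides the well from the top camera here, so I'll carry on and check later.

```bash
python3 -m creep '[[[0.0035,0.0034,0.015,0,0,0,0.062],[0,0,0.02,0,0,0,0.062],[0,0,0.015,0,0,0,0.062],[0,0,0,0,0,0,0.062],[0,0,0,0,0,0,0.062]]]'
python3 - <<'E'
from m import *
from cell import camera
go(.652,-.1145,.0755)
c=camera("side");a=cv2.resize(c["color"][170:300,290:430,::-1],None,fx=4,fy=4,interpolation=cv2.INTER_CUBIC)
cv2.imwrite("pics/s8.png",cv2.convertScaleAbs(a,alpha=1.5))
E
```

```text
time_s: 9.35
eef_pos: [0.6511, -0.109, 0.1121]
orientation: [0.0, 0.223, 0.975, 0.0]
wrist_force: [0.3, 0.2, -0.3]
width: 0.0617
t 9.35 pos [ 0.6511 -0.109   0.1121] w 0.0617 F [ 0.3  0.2 -0.3] tool d [-0.0032 -0.0046  0.0366] |d| 0.037 tilt [ 0.0004 -0.    ]
```

View pics/s8.png

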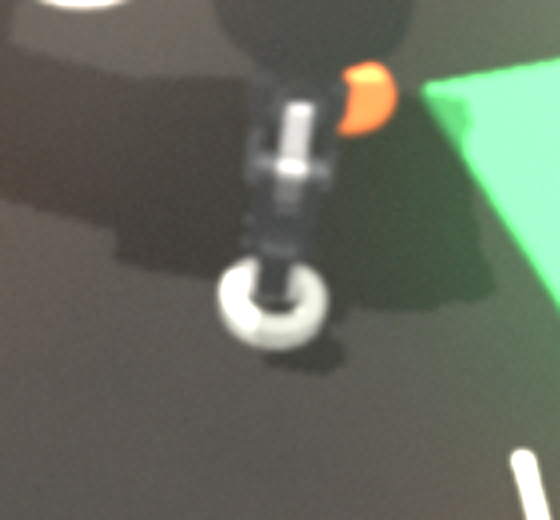

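The tool is about 5 mm off in y; I'll correct that before descending.

```bash
python3 -m creep '[[[-0.003,-0.0046,0,0,0,0,0.062],[0,0,0.005,0,0,0,0.062],[0,0,0,0,0,0,0.062]]]'
python3 -c "from m import *;go(.652,-.1145,.0755)"
```

```text
time_s: 9.7
eef_pos: [0.6516, -0.1154, 0.1061]
orientation: [-0.0, 0.224, 0.975, 0.0]
wrist_force: [-0.0, -0.6, -0.3]
width: 0.0619
t 9.7 pos [ 0.6516 -0.1154  0.1061] w 0.0619 F [-0.  -0.6 -0.3] tool d [0.     0.001  0.0306] |d| 0.031 tilt [-0.0005  0.0002]
```

```bash
python3 -m creep '[[[0,0.0005,0.01,0,0,0,0.062],[0,0,0.01,0,0,0,0.062],[0,0,0.009,0,0,0,0.062],[0,0,0,0,0,0,0.062],[0,0,0,0,0,0,0.062]]]'
python3 - <<'E'
from m import *
from cell import camera
go(.652,-.1145,.076)
c=camera("side");a=cv2.resize(c["color"][170:300,290:430,::-1],None,fx=4,fy=4,interpolation=cv2.INTER_CUBIC)
cv2.imwrite("pics/s9.png",cv2.convertScaleAbs(a,alpha=1.5))
E
```

```text
time_s: 10.2
eef_pos: [0.652, -0.1148, 0.0771]
orientation: [-0.0, 0.223, 0.975, 0.0]
wrist_force: [0.5, -0.7, -0.6]
width: 0.0622
t 10.2 pos [ 0.652  -0.1148  0.0771] w 0.0622 F [ 0.5 -0.7 -0.6] tool d [0.0001 0.0002 0.0011] |d| 0.001 tilt [-0.0005  0.0002]
```

View pics/s9.png

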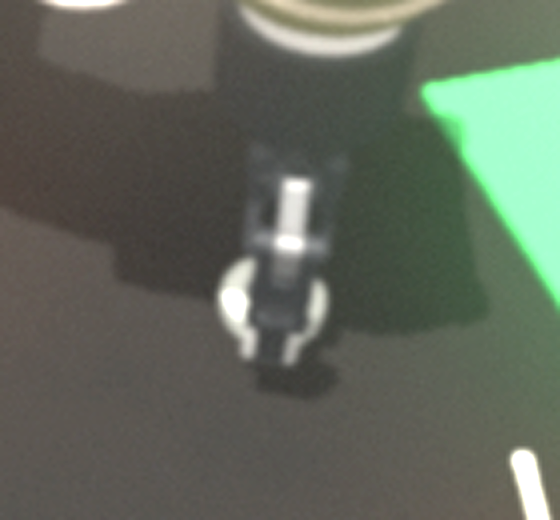

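The near finger stands centred in front of the ring at (275,320) and the ring is undisturbed. Closing.

```bash
python3 -m creep '[[[0,0,0.0005,0,0,0,0.04],[0,0,0,0,0,0,0.04],[0,0,0,0,0,0,0.04],[0,0,0,0,0,0,0.04],[0,0,0,0,0,0,0.04]]]'
python3 -m creep '[[[0,0,-0.01,0,0,0,0.04],[0,0,-0.02,0,0,0,0.04],[0,0,-0.03,0,0,0,0.04],[0,0,-0.03,0,0,0,0.04],[0,0,-0.03,0,0,0,0.04]]]'
python3 -m creep '[[[0,0,0,0,0,0,0.04]]]'
python3 - <<'E'
from m import *
from cell import camera
go(.447,.264,.2)
c=camera("side");a=cv2.resize(c["color"][70:300,240:470,::-1],None,fx=2.5,fy=2.5,interpolation=cv2.INTER_CUBIC)
cv2.imwrite("pics/s10.png",cv2.convertScaleAbs(a,alpha=1.5))
E
```

```text
time_s: 10.75
eef_pos: [0.6524, -0.1149, 0.078]
orientation: [0.001, 0.223, 0.975, -0.0]
wrist_force: [-1.2, 0.8, 5.0]
width: 0.0418
time_s: 11.25
eef_pos: [0.6519, -0.1147, 0.1987]
orientation: [0.0, 0.223, 0.975, -0.0]
wrist_force: [0.2, 0.1, -1.2]
width: 0.0421
time_s: 11.35
eef_pos: [0.6531, -0.1151, 0.2022]
orientation: [0.004, 0.223, 0.975, -0.001]
wrist_force: [0.6, -0.2, -1.1]
width: 0.0423
t 11.35 pos [ 0.6531 -0.1151  0.2022] w 0.0423 F [ 0.6 -0.2 -1.1] tool d [ 0.3507  0.2514 -0.0006] |d| 0.432 tilt [ 0.0081 -0.003 ]
```

View pics/s10.png

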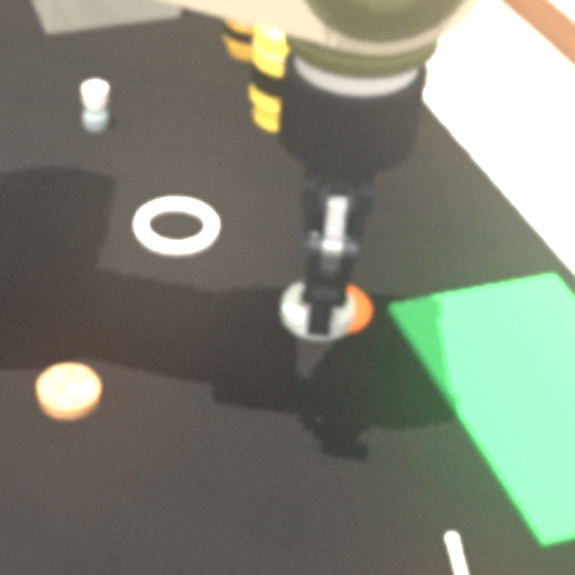

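The second ring is lifted, at (320,308). Moving it over the well.

```bash
python3 -m creep '[[[0.035,0.025,0,0,0,0,0.04],[0.035,0.025,0,0,0,0,0.04],[0.035,0.025,0,0,0,0,0.04],[0.035,0.025,0,0,0,0,0.04],[0.035,0.025,0,0,0,0,0.04]]]'
python3 -m creep '[[[0.035,0.025,0,0,0,0,0.04],[0.035,0.025,0,0,0,0,0.04],[0.035,0.025,0,0,0,0,0.04],[0.035,0.025,0,0,0,0,0.04],[0.035,0.025,0,0,0,0,0.04]]]'
python3 -m creep '[[[0,0,0,0,0,0,0.04],[0,0,0,0,0,0,0.04]]]'
python3 -c "from m import *;go(.447,.264,.15)"
```

```text
time_s: 11.9
eef_pos: [0.5475, 0.0753, 0.196]
orientation: [-0.001, 0.224, 0.975, -0.0]
wrist_force: [0.3, 0.9, -0.0]
width: 0.042
time_s: 12.4
eef_pos: [0.4444, 0.2639, 0.1961]
orientation: [-0.001, 0.224, 0.975, -0.0]
wrist_force: [1.4, 0.2, 0.6]
width: 0.042
time_s: 12.6
eef_pos: [0.4452, 0.2632, 0.1963]
orientation: [-0.001, 0.223, 0.975, -0.0]
wrist_force: [0.7, -0.7, -0.2]
width: 0.0422
t 12.6 pos [0.4452 0.2632 0.1963] w 0.0422 F [ 0.7 -0.7 -0.2] tool d [-0.0013  0.0015  0.0463] |d| 0.046 tilt [-0.0014 -0.0007]
```

```bash
python3 -m creep '[[[-0.0013,0.0015,0.01,0,0,0,0.04],[0,0,0.02,0,0,0,0.04],[0,0,0.01,0,0,0,0.04],[0,0,0,0,0,0,0.04],[0,0,0,0,0,0,0.04]]]'
python3 - <<'E'
from m import *
from cell import camera,arm
go(.447,.264,.111)
e=arm.observe()["eef_pos"]
c=camera("side");c={k:np.array(v) for k,v in c.items()}
W=np.linalg.inv(c["pose"]);r_=cv2.Rodrigues(W[:3,:3])[0]
a=cv2.resize(c["color"][60:170,150:260,::-1],None,fx=5.4,fy=5.4,interpolation=cv2.INTER_CUBIC);a=cv2.convertScaleAbs(a,alpha=1.4)
for cx,cy,r,z,col in((.447,.264,.043,.038,(0,0,255)),(e[0],e[1],.023,e[2]-.065,(255,0,255))):
    t=np.linspace(0,2*np.pi,60);p=np.c_[cx+r*np.cos(t),cy+r*np.sin(t),0*t+z]
    for u in (cv2.projectPoints(p,r_,W[:3,3],K(c),c["distortion"])[0].reshape(-1,2)-[149.5,59.5])*5.4: cv2.circle(a,(int(u[0]),int(u[1])),1,col,-1)
cv2.imwrite("pics/o11.png",a)
E
```

```text
time_s: 13.1
eef_pos: [0.4482, 0.2631, 0.1569]
orientation: [-0.0, 0.224, 0.975, -0.0]
wrist_force: [1.0, 0.1, -0.5]
width: 0.0421
t 13.1 pos [0.4482 0.2631 0.1569] w 0.0421 F [ 1.   0.1 -0.5] tool d [0.0014 0.0003 0.0459] |d| 0.046 tilt [-0.0002 -0.0001]
```

View pics/o11.png

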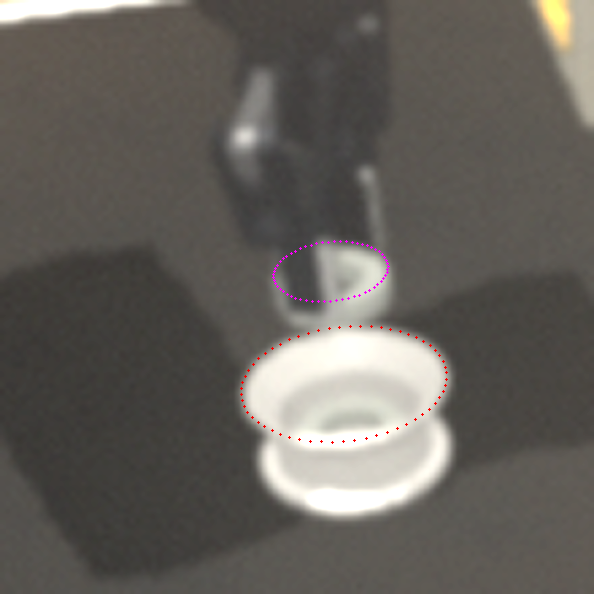

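Aligned, with the first ring's hole visible inside the well at (350,425). Lowering.

```bash
python3 -m creep '[[[0.001,0.0003,0.01,0,0,0,0.04],[0,0,0.015,0,0,0,0.04],[0,0,0.013,0,0,0,0.04],[0,0,0.006,0,0,0,0.04],[0,0,0,0,0,0,0.04]]]'
python3 -m creep '[[[0,0,0,0,0,0,0.04]]]'
python3 -c "from m import *;go(.447,.264,.111)"
```

```text
time_s: 13.65
eef_pos: [0.4467, 0.2642, 0.1123]
orientation: [-0.001, 0.223, 0.975, -0.0]
wrist_force: [1.2, -1.0, -0.8]
width: 0.0421
time_s: 13.75
eef_pos: [0.4472, 0.2643, 0.1133]
orientation: [0.0, 0.224, 0.975, 0.0]
wrist_force: [-0.2, 0.5, 0.4]
width: 0.0418
t 13.75 pos [0.4472 0.2643 0.1133] w 0.0418 F [-0.2  0.5  0.4] tool d [ 0.     -0.0004  0.0023] |d| 0.002 tilt [0.0007 0.0002]
```

```bash
python3 -m creep '[[[0,0,0.0015,0,0,0,0.04],[0,0,0,0,0,0,0.072],[0,0,0,0,0,0,0.072],[0,0,0,0,0,0,0.072],[0,0,0,0,0,0,0.072]]]'
python3 -m creep '[[[0,0,0,0,0,0,0.072],[0,0,-0.02,0,0,0,0.072],[0,0,-0.035,0,0,0,0.072],[0,0,-0.035,0,0,0,0.072],[0,0,-0.03,0,0,0,0.072]]]'
python3 -m creep '[[[-0.035,-0.025,0,0,0,0,0.072],[-0.035,-0.025,0,0,0,0,0.072],[-0.035,-0.025,0,0,0,0,0.072],[-0.035,-0.025,0,0,0,0,0.072],[0,-0.04,0,0,0,0,0.072]]]'
python3 -m creep '[[[0,-0.04,0,0,0,0,0.072],[0,-0.04,0,0,0,0,0.072],[0,-0.04,0,0,0,0,0.072],[0,-0.04,0,0,0,0,0.072],[0,-0.04,0,0,0,0,0.072]]]'
python3 -m creep '[[[0,-0.04,0,0,0,0,0.072],[0,-0.04,0,0,0,0,0.072],[0,-0.04,0,0,0,0,0.072],[0,0,0,0,0,0,0.072],[0,0,0,0,0,0,0.072]]]'
python3 - <<'E'
from m import *
from cell import camera
ims=[]
for n,(u,v) in(("top",(153,256)),("side",(214,138))):
    c=camera(n);np.savez(n+"12.npz",**{k:np.array(v) for k,v in c.items()})
    ims.append(cv2.resize(c["color"][v-32:v+32,u-32:u+32,::-1],(400,400),interpolation=cv2.INTER_CUBIC))
    q=cloud(c,u,v,30);rr=np.hypot(q[:,0]-.447,q[:,1]-.264);t=q[(rr>.014)&(rr<.021)];
    print(n,len(t),np.round(np.percentile(t[:,2],[5,25,50,75,95])*1000,1)) if len(t) else 0
    if len(t)>10:
        print(np.round(np.linalg.lstsq(np.c_[t[:,:2]-[.447,.264],np.ones(len(t))],t[:,2],rcond=None)[0],4))
cv2.imwrite("pics/f12.png",np.hstack(ims))
E
```

```text
time_s: 14.25
eef_pos: [0.447, 0.2642, 0.1115]
orientation: [0.0, 0.224, 0.975, 0.0]
wrist_force: [0.2, 0.4, -0.4]
width: 0.072
time_s: 14.75
eef_pos: [0.4469, 0.2643, 0.2332]
orientation: [0.0, 0.223, 0.975, 0.0]
wrist_force: [0.7, 0.1, -0.3]
width: 0.072
time_s: 15.25
eef_pos: [0.5146, 0.0749, 0.2311]
orientation: [0.001, 0.224, 0.975, 0.0]
wrist_force: [0.5, 0.7, 0.8]
width: 0.0723
time_s: 15.75
eef_pos: [0.4239, -0.104, 0.2315]
orientation: [0.0, 0.223, 0.975, -0.0]
wrist_force: [0.2, -0.5, 0.6]
width: 0.0713
time_s: 16.25
eef_pos: [0.3723, -0.2112, 0.2314]
orientation: [-0.0, 0.224, 0.974, 0.0]
wrist_force: [-0.8, 1.0, -0.9]
width: 0.0723
top 173 [17.  27.6 28.9 30.  31.6]
[ 0.0495 -0.0831  0.0278]
side 107 [15.3 26.7 27.9 28.5 29.3]
[-0.019  -0.1111  0.0266]
```

View pics/f12.png

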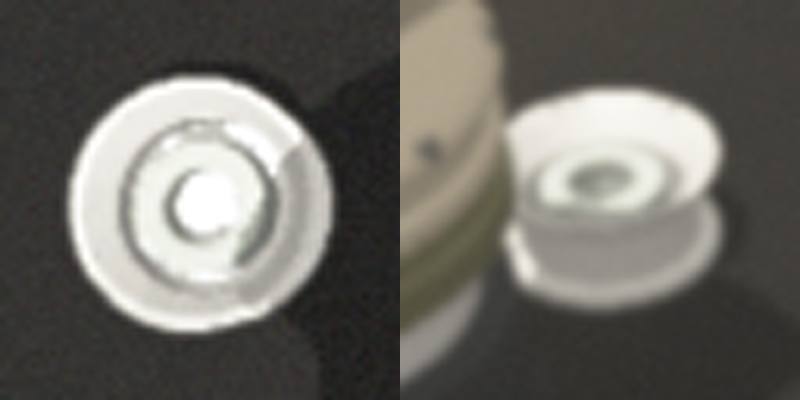

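The top face reads about 29 mm, which is the 5 mm floor plus two 12 mm rings, sitting a few mm off axis. I'll run a flatness check with outliers removed.

Run:
```python
from m import *
for n,(u,v) in(("top",(153,256)),("side",(214,138))):
    c={k:v for k,v in np.load(n+"12.npz").items()}
    q=cloud(c,u,v,30);rr=np.hypot(q[:,0]-.447,q[:,1]-.264);t=q[(rr<.028)&(q[:,2]>.024)&(q[:,2]<.034)]
    m=np.median(t[:,:2],0);f=np.linalg.lstsq(np.c_[t[:,:2]-m,np.ones(len(t))],t[:,2],rcond=None)[0]
    print(n,len(t),m,"tilt deg",np.round(np.degrees(f[:2]),1),"z",f[2])
```

```text
top 242 [0.44586565 0.26199255] tilt deg [-0.2  0.9] z 0.028595386277457387
side 148 [0.44734205 0.26196132] tilt deg [0.3 0.2] z 0.02758214370652013
```

Flat in both cameras, and the arm is clear. Handing in.

```bash
python3 -c "
from cell import arm
print(arm.close_job(), arm.observe()['time_s'])"
```

```text
the job is handed in; nothing more can be done
the job is handed in; nothing more can be done
```

Both bare-metal spacer rings are in the specimen well, one on top of the other. I gripped each across the outside, released it just above the rim, and then moved the arm clear before handing in at about 16.4 s (limit 58 s).

**Last checks:**
- **Height:** the upper ring's top face measures 28.6 mm (top camera) and 27.6 mm (side camera). The expected height is 29 mm, and the calibration is good to about 2 mm.
- **Flatness:** the tilt is about 1° or less in both cameras.
- **Handling:** no wrist force reading went above about 10 N.

**Disagreements:**
- The gripper read about 42 mm on the 46 mm rings. Images after lifting showed each ring held, so I carried on.
- My first flatness fit gave a slope of 5–6°. It had included points from the ring's hole, and the fit without them gave the result above.
- The top camera's view of the well was blocked after the first drop, so I checked that ring only in the side view.

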